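# Put the sampling kit away, each thing in the holder shaped for it

## Task

Put the three loose things of the sampling kit away, each into the white holder that is shaped for it: the black stopper standing upright in the round recess, the carton standing upright in the oblong recess, and the marker pen lying in both Vs of the pen rest. Each must sit flat on the floor of its recess, or home in the Vs, and be let go. Leave the amber bottle and the red-lidded jar where they are, and mind the tall glassware that stands close behind: carry things round in front of it, on the robot's side.

Things in the scene. Friction and masses are not known exactly. Their poses are not given: they have to be found in the camera images.
- stopper: Black rubber stopper standing on its narrow end, 30 mm tall; 35 mm in diameter at the top, tapering to about 28 mm at the foot. Loose, 15 to 25 g. Origin: centre of its underside (the narrow end); z up. Its yaw means nothing.
- carton: Printed green, white and red cardboard carton, 45 mm (x) by 115 mm (y) and 75 mm tall (z), standing on the worktop on its 45 x 115 mm face. Loose, rigid, 50 to 85 g. Origin: centre of its underside.
- marker_mid (a point): Marker pen with a white barrel and dark blue cap, lying on the worktop; 139 mm long, 15 to 16 mm in diameter, 18 g. This point is the middle of its length on its axis (7.9 mm above the worktop at the start); x runs along the pen, towards the cap.
- stopper_holder: Holder for the stopper: fixed square white plate 66 x 66 mm, 9 mm high, with one round grey-floored recess 40 mm in diameter in its centre, 5 mm deep (floor 4 mm above the worktop). Origin: centre of its underside, below the centre of the recess; z up.
- box_holder: Holder for the carton: fixed oblong white plate 77 mm (x) by 147 mm (y), 9 mm high, with one oblong grey-floored recess 57 mm (x) by 127 mm (y) in its centre, 5 mm deep (floor 4 mm above the worktop). Origin: centre of its underside, below the centre of the recess; z up. The carton may go in either way round.
- pen_rest: Pen rest: fixed white base 112 mm (x) by 40 mm (y), 4 mm high, with two V-blocks 12 mm thick at x = -44 and +44 mm (76 mm free between). The 90 degree Vs are lowest at 12 mm, 34 mm wide at the mouth 29 mm above the worktop; a pen home in both lies along x over the origin, its axis about 23 mm above the worktop, either way round. Origin: centre of the base underside.
- amber_bottle: Bystander: amber glass bottle with a stopper, 56 mm in diameter, 109 mm tall, loose, standing at the left of the work. Origin: centre of its underside. To be left alone. Not listed: fixed glassware up to 300 mm tall that fills the worktop beyond x = 0.44 m where y is below 0.35 m.
- jar: Bystander: white plastic jar with a red screw lid, 63 mm in diameter, 98 mm tall, loose, standing at the far left of the work. Origin: centre of its underside. To be left alone.
Not all that is in view belongs to the job. Of the things like the stopper_holder, leave any that is brown; of the rest the larger one is meant.

How it is judged:
At the end, for the whole second after the job is handed in: Stopper and carton upright (0.12 rad), at rest on their own recess floor (1 to 6.5 mm above plate underside), within 12 mm of its centre, carton within 0.2 rad; pen axis 18 to 27 mm up in the rest, middle within 15 mm, 0.15 rad; amber bottle and jar upright, within 30 mm of their start (horizontal distance between stopper and stopper_holder below 0.012 m and z of stopper in the frame of stopper_holder between 0.001 and 0.0065 m and angle between each of stopper, carton's own z axis and vertical below 0.12 rad and linear speed of each of stopper, carton below 0.02 m/s and horizontal distance between carton and box_holder below 0.012 m and z of carton in the frame of box_holder between 0.001 and 0.0065 m and angle between the y axis of carton and the y axis of box_holder, either way round below 0.2 rad and horizontal distance between marker_mid and pen_rest below 0.015 m and z of marker_mid in the frame of pen_rest between 0.018 and 0.027 m and angle between the x axis of marker_mid and the x axis of pen_rest, either way round below 0.15 rad and distance of each of amber_bottle, jar from where it was at the start of the episode below 0.03 m and angle between each of amber_bottle, jar's own z axis and vertical below 0.2 rad); the robot touches nothing.
It fails at once if the amber bottle is knocked away or over (distance of amber_bottle from where it was at the start of the episode above 0.03 m or angle between amber_bottle's own z axis and vertical above 0.5 rad).
It fails at once if the red-lidded jar is knocked away or over (distance of jar from where it was at the start of the episode above 0.03 m or angle between jar's own z axis and vertical above 0.5 rad).
It also fails if it takes over 112 s, if anything falls off the work surface, if the arm or the gripper's body presses on something with over 40 N, if the wrist force passes 120 N, or if a joint passes its speed limit or range.

## Robot

A 6-joint arm with a two-finger parallel gripper is mounted at the origin on a cart in front of the work surface, level with it; the furniture and walls round the work are solid. World frame = base frame: x ahead of the robot, y to its left, z up, the work surface at z = 0. Lengths are in m, angles in rad, forces in N, time in s.
With the tool pointing down it reaches from about 0.375 to 0.9 m from the base axis. Payload 3.1 kg.
Tool frame: the origin (TCP) lies between the finger pads; the fingertips stand 8 mm ahead of it and the grasp point (between the pads) lies 11 mm behind it (tip_reach is the distance from the TCP to the fingertips, in m); z points along the fingers, y is the line along which they close (so a half turn about z gives the same grasp; the last joint's range is limited). The gripper opens to 87 mm and grips with 3 to 60 N. Pads are 19 mm wide; open, the fingers measure 117 mm over their backs; the gripper's body (75 mm by 190 mm) begins 51 mm behind the grasp point.
Start: joints at [-1.375, 0.527, 1.433, -0, 1.181, -0.178], TCP at [0.229, -0.582, 0.231] pointing down, gripper open.
Joint ranges: [-3.08, 3.08], [-0.75, 2.2], [0.22, 2.44], [-1.43, 4.57], [0, 2.65], [-2.85, 2.85]. Speed limits (rad/s): [2.79, 2.79, 3.14, 3.14, 3.14, 3.14].

## Interface

Orientations are given as a unit quaternion [x, y, z, w].
In Python, from rig import get_obs, camera, camera_info, hand_in, tip_reach gives the robot as it stands.
- The arm moves only by the shell command python3 -m creep 'ROWS' [OPENING] [FORCE]. ROWS is JSON, a list that holds one entry, the list of rows, each a list of 6 numbers: the shift along the tool's x, y, z in cm, then the turn, a rotation vector about the tool's x, y, z in rad. In form: [[[dx, dy, dz, rx, ry, rz], ...]]. A call has 1 to 20 rows; each row is the pose to reach, as a shift and turn from the pose commanded when the call began, along the tool's axes at that moment; what a row does not reach only later rows make up. A row lasts 1/10 s, in which the tool goes at most 50 mm and 8.59 degrees, less where a joint would pass 70% of its speed; a pose out of reach is approached as far as the arm can. A call with a gripper value outside its range is refused whole. OPENING is the opening, from 0 (shut) to 1 (fully open), set as the call begins (- or left out, the last holds). The fingers move at their own pace and stop on an object; FORCE is the grip in N (left out, the last holds). Time passes only in rows, so rows that repeat a pose let the fingers close. It gives the time, the measured TCP pose, the force, the opening and the grip force at its end, in the units of the state.
- get_obs(): the state, without advancing time (a new reading comes with each control period).
- camera(name): name is "side" or "top"; returns the picture (480x640x3 uint8, red, green, blue); there is no depth.
- camera_info(name): a dict with "vfov" (degrees; the focal length in pixels is half the picture's height over the tangent of half this angle, whatever the lens; pixels are square), "cx", "cy" (the principal point, pixels), "R" (3x3) and "t" (3): a world point X has camera coordinates R X + t. Camera axes: x right, y down, z forward; pixel columns grow to the right and rows downward; lengths in m; the calibration is good to about 2 mm. A picture is of the moment at which its call begins. camera_info takes no time and is no camera call.
- hand_in(): hands the job in; it is judged then, once.
The state is a dict: "time_s": time; "qpos": joint angles; "joint_velocities": joint speeds; "joint_torque": joint torques, N m; "position": TCP position; "ee_rot": TCP orientation; "ft_force": force on the tool from outside, world axes, zero at the start; "wrist_torque": the same for the moment, N m; "gripper_width": finger opening in m; "grasp_force": force on a finger pad.
Only numpy, scipy, OpenCV 4.12 (cv2) and the standard library are available. Lean on these libraries where they do the work, as an engineer would, in place of code of your own. Each camera call takes 0.05 s, during which the arm holds its last target. There are 200 camera calls.

## Working session

There is one attempt and no reset: what is moved stays moved. The work goes in short steps, Python scripts to look and compute and a shell command to move; the robot and the scene stay as the last step left them, time stands still between calls to the robot, and variables do not carry over. Pictures are saved under pics/ and viewed, at most 15 in all, crops included, and the job is handed in when it is done.

```bash
ls; mkdir -p pics; python3 - <<'E'
from rig import *
import cv2
for n in("top","side"):
    cv2.imwrite(f"pics/{n}0.png",camera(n)[:,:,::-1]); print(n,camera_info(n))
o=get_obs();print(o)
E
```

```text
pics
top {'vfov': 43.40341919301967, 'cx': 323.7861721031228, 'cy': 238.09926377496288, 'R': array([[-9.93474452e-03, -9.99950634e-01, -1.71665404e-04],
       [-9.96317965e-01,  9.91327286e-03, -8.51600805e-02],
       [ 8.51575783e-02, -6.75010317e-04, -9.96367267e-01]]), 't': array([0.14239885, 0.45314304, 1.58689377])}
side {'vfov': 45.234051657249516, 'cx': 316.83787934599036, 'cy': 238.76779377884392, 'R': array([[-0.83534175, -0.54953813, -0.01456049],
       [-0.33852443,  0.53509195, -0.77400117],
       [ 0.43313436, -0.64162641, -0.63301673]]), 't': array([0.47375781, 0.10933113, 1.87461758])}
{'time_s': 0.1, 'qpos': array([-1.37451277e+00,  5.28379597e-01,  1.43376802e+00, -1.95807388e-05,
        1.18141284e+00, -1.78509322e-01]), 'joint_velocities': array([ 0.00272975, -0.0027342 , -0.00227396,  0.0004979 , -0.00048386,
       -0.0003931 ]), 'joint_torque': array([-1.07698477e-05, -4.40985489e+01, -1.77150911e+01,  6.34464319e-02,
        5.33941691e-02, -5.22457742e-05]), 'position': array([ 0.2286888 , -0.58096446,  0.22966751]), 'ee_rot': array([ 9.82491443e-01,  1.86305118e-01, -1.77974121e-05, -9.83782810e-04]), 'ft_force': array([ 0.35316944, -0.09584015, -0.39661148]), 'wrist_torque': array([ 0.0271428 ,  0.01029793, -0.0127778 ]), 'grasp_force': 0.0, 'gripper_width': 0.08724375655429922}
```

View pics/top0.png

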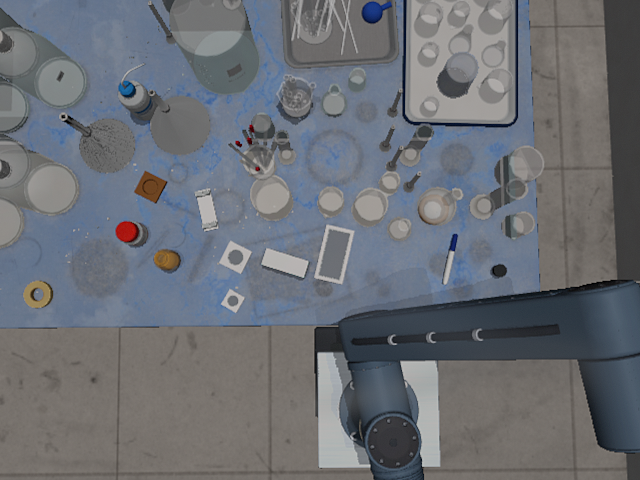

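View pics/side0.png

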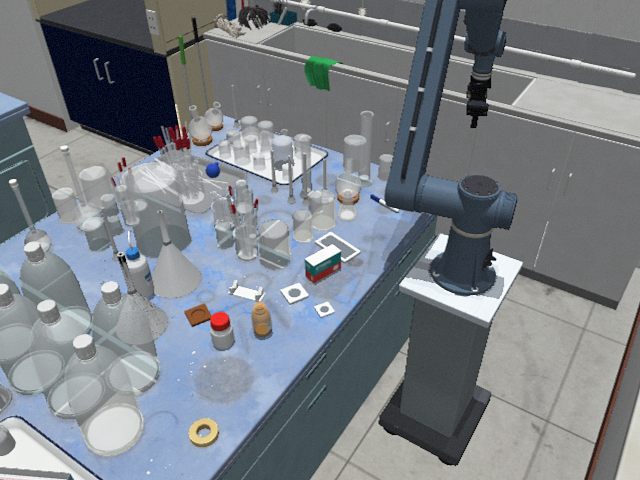

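The top picture shows the stopper at about (499,271), the pen from (446,282) to (455,236) and the carton top near (285,263). The box holder is near (335,254). The larger white stopper holder is near (235,257), with a smaller decoy at (232,300) and a brown one at (151,187). The pen rest is near (207,209), the amber bottle at (167,260) and the jar at (130,232). I'll enlarge two crops.

```bash
python3 - <<'E'
import cv2
im=cv2.imread("pics/top0.png")
cv2.imwrite("pics/cA.png",cv2.resize(im[180:320,180:360],None,fx=4.4,fy=4.2857143,interpolation=cv2.INTER_CUBIC))
cv2.imwrite("pics/cB.png",cv2.resize(im[225:295,430:520],None,fx=8,fy=8,interpolation=cv2.INTER_CUBIC))
E
```

```text
(no output)
```

View pics/cA.png

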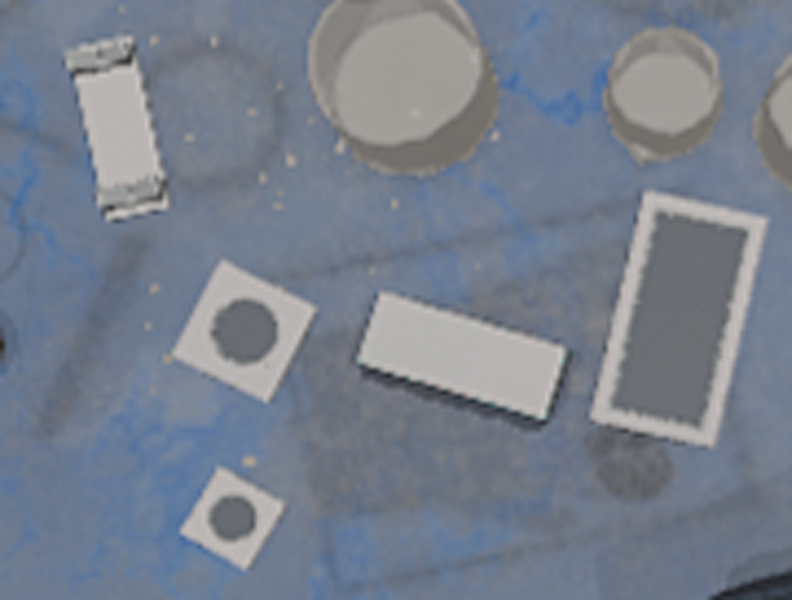

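View pics/cB.png

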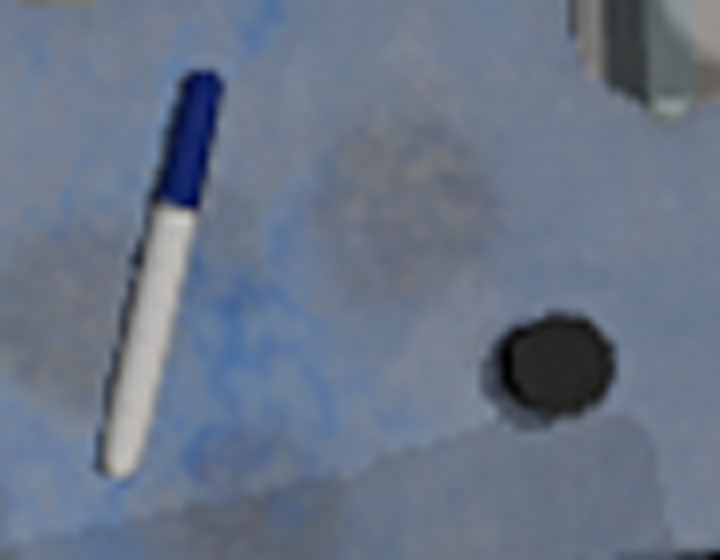

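```bash
cat >h.py <<'E'
import numpy as np
from rig import *
def ray(cam,u,v,z):
    c=camera_info(cam);f=240/np.tan(np.radians(c["vfov"])/2)
    d=c["R"].T@np.array([(u-c["cx"])/f,(v-c["cy"])/f,1]);o=-c["R"].T@c["t"]
    return (o+d*(z-o[2])/d[2])
def proj(cam,X):
    c=camera_info(cam);f=240/np.tan(np.radians(c["vfov"])/2)
    p=c["R"]@np.array(X)+c["t"];return np.array([c["cx"]+f*p[0]/p[2],c["cy"]+f*p[1]/p[2]])
def tool(X):
    "shift in tool axes (cm) from present TCP to world X"
    from scipy.spatial.transform import Rotation as R
    o=get_obs();return R.from_quat(o["ee_rot"]).inv().apply(np.array(X)-o["position"])*100
E
python3 - <<'E'
from h import *
A=lambda x,y,z:ray("top",180+(x+.5)/4.4-.5,180+(y+.5)/4.2857-.5,z)[:2]
B=lambda x,y,z:ray("top",430+(x+.5)/8-.5,225+(y+.5)/8-.5,z)[:2]
def quad(n,P):
    P=np.array(P);e=np.roll(P,-1,0)-P
    print(n,"ctr",P.mean(0).round(4),"sides",np.linalg.norm(e,axis=1).round(4),"ang",[np.degrees(np.arctan2(*v[::-1])).round(1) for v in e])
quad("rest",[A(66,50,.029),A(132,38,.029),A(168,209,.0),A(107,220,.0)])
quad("sh",[A(222,261,.009),A(317,310,.009),A(268,403,.009),A(174,354,.009)]); print(A(244,331,.006))
quad("bh",[A(647,190,.009),A(768,217,.009),A(714,446,.009),A(590,418,.009)])
quad("carton",[A(381,292,.075),A(568,350,.075),A(548,420,.075),A(360,360,.075)])
p,q=B(204,72,.008),B(119,478,.008);d=p-q
print("pen",(p+q)/2,np.linalg.norm(d),np.degrees(np.arctan2(d[1],d[0])))
print("stopper",B(559,366,.03))
print("amber",ray("top",167,260,.1),"jar",ray("top",128,232,.098))
o=get_obs();P=o["position"];print("tcp px top/side",proj("top",P),proj("side",P))
from scipy.spatial.transform import Rotation as R
print(R.from_quat(o["ee_rot"]).as_matrix().round(3))
E
```

```text
rest ctr [0.534  0.4517] sides [0.0406 0.1056 0.038  0.1055] ang [np.float64(-79.9), np.float64(-170.6), np.float64(100.0), np.float64(10.8)]
sh ctr [0.4069 0.3748] sides [0.0658 0.0649 0.065  0.0647] ang [np.float64(-118.4), np.float64(152.8), np.float64(61.5), np.float64(-26.6)]
[0.40763199 0.37601684]
bh ctr [0.4134 0.1107] sides [0.0757 0.1468 0.0771 0.1468] ang [np.float64(-103.5), np.float64(166.3), np.float64(76.4), np.float64(-14.2)]
carton ctr [0.3879 0.2376] sides [0.1146 0.0433 0.1153 0.0424] ang [np.float64(-108.2), np.float64(164.0), np.float64(71.3), np.float64(-16.8)]
pen [ 0.39646575 -0.19848932] 0.13927845704318356 -13.35840511078278
stopper [ 0.3638788  -0.32384421]
amber [0.39615259 0.5338254  0.1       ] jar [0.46826882 0.63407573 0.098     ]
tcp px top/side [639.33733279 325.61856733] [473.52053082 119.23105454]
[[ 0.931  0.366 -0.   ]
 [ 0.366 -0.931  0.002]
 [ 0.    -0.002 -1.   ]]
```

Every size and position checks out: carton 115 mm, plates 66 mm and 77x147 mm, pen 139 mm. I'll start with the carton, going round in front of the glassware.

```bash
python3 -m creep '[[[20.7,-16.7,0,0,0,0.375],[20.7,-16.7,0,0,0,0.375],[20.7,-16.7,0,0,0,0.375],[20.7,-16.7,0,0,0,0.375],[20.7,-16.7,0,0,0,0.375],[20.7,-16.7,0,0,0,0.375],[34,-43.7,0,0,0,0.375],[34,-43.7,0,0,0,0.375],[34,-43.7,0,0,0,0.375],[34,-43.7,0,0,0,0.375],[34,-43.7,0,0,0,0.375],[34,-43.7,0,0,0,0.375],[34,-43.7,0,0,0,0.375],[44,-69.1,0,0,0,0.375],[44,-69.1,0,0,0,0.375],[44,-69.1,0,0,0,0.375],[44,-69.1,0,0,0,0.375],[44,-69.1,0,0,0,0.375],[44,-69.1,0,0,0,0.375],[44,-69.1,0,0,0,0.375]]]' 1 30; python3 -m creep '[[[0,0,0,0,0,-1.264],[0,0,0,0,0,-1.264],[0,0,0,0,0,-1.264],[0,0,0,0,0,-1.264],[0,0,0,0,0,-1.264],[0,0,0,0,0,-1.264],[0,0,0,0,0,-1.264],[0,0,0,0,0,-1.264],[0,0,0,0,0,-1.264],[0,0,0,0,0,-1.264],[0,0,0,0,0,-1.264],[0,0,0,0,0,-1.264]]]'
python3 - <<'E'
from h import *
import cv2
cv2.imwrite("pics/side1.png",cv2.resize(camera("side")[100:400,160:560,::-1],(800,600)))
print(tool([.383,.223,.12]),tool([.383,.223,.034]))
print(get_obs()["qpos"])
E
```

```text
time_s: 2.1
position: [0.3863, 0.2244, 0.2305]
ee_rot: [1.0, 0.002, 0.001, -0.0]
ft_force: [-0.2, -0.1, 0.3]
gripper_width: 0.0874
grasp_force: 0.0
time_s: 3.3
position: [0.3857, 0.2218, 0.2305]
ee_rot: [0.808, 0.59, -0.0, 0.0]
ft_force: [-0.5, -0.4, 0.2]
gripper_width: 0.087
grasp_force: 0.0
[ 0.01994295 -0.27390195 11.05296829] [ 0.02147526 -0.27428817 19.65296814]
[ 2.70392341e-01  2.86158395e-01  1.86537744e+00 -2.07770359e-04
  9.90116720e-01  5.79020063e-01]
```

View pics/side1.png

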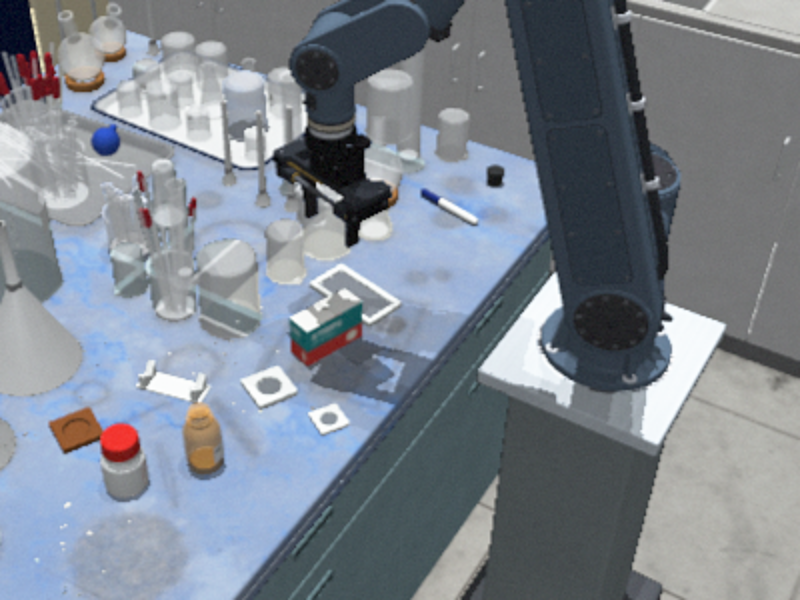

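The gripper hangs above the carton with its long body along the closing direction, and nothing has been touched. I'll descend over the carton.

```bash
python3 -m creep '[[[0,-0.3,4,0,0,0],[0,-0.3,8,0,0,0],[0,-0.3,11,0,0,0],[0,-0.3,13,0,0,0],[0,-0.3,15,0,0,0],[0,-0.3,16.5,0,0,0],[0,-0.3,18,0,0,0],[0,-0.3,19,0,0,0],[0,-0.3,19.6,0,0,0],[0,-0.3,19.6,0,0,0],[0,-0.3,19.6,0,0,0]]]'; python3 -m creep '[[[0,0,0,0,0,0],[0,0,0,0,0,0],[0,0,0,0,0,0],[0,0,0,0,0,0],[0,0,0,0,0,0],[0,0,0,0,0,0],[0,0,0,0,0,0],[0,0,0,0,0,0],[0,0,0,0,0,0],[0,0,0,0,0,0]]]' 0 25
```

```text
time_s: 4.45
position: [0.3827, 0.2235, 0.0348]
ee_rot: [0.807, 0.591, 0.0, 0.0]
ft_force: [0.4, -0.3, 0.5]
gripper_width: 0.0873
grasp_force: 0.0
time_s: 5.45
position: [0.3821, 0.2234, 0.0346]
ee_rot: [0.807, 0.591, -0.0, -0.0]
ft_force: [-1.0, 0.0, 2.1]
gripper_width: 0.045
grasp_force: 25.0
```

```bash
python3 -m creep '[[[0,0,-2,0,0,0],[0,0,-5,0,0,0],[0,0,-8,0,0,0],[-2,1,-8,0,0,0.13],[-4,2,-8,0,0,0.26],[-6,3,-8,0,0,0.4],[-8,4,-8,0,0,0.53],[-9.9,4.86,-8,0,0,0.66],[-9.9,4.86,-8,0,0,0.8],[-9.9,4.86,-8,0,0,0.93],[-9.9,4.86,-8,0,0,1.06],[-9.9,4.86,-8,0,0,1.2],[-9.9,4.86,-8,0,0,1.33],[-9.9,4.86,-8,0,0,1.45],[-9.9,4.86,-8,0,0,1.504],[-9.9,4.86,-8,0,0,1.504],[-9.9,4.86,-8,0,0,1.504],[-9.9,4.86,-8,0,0,1.504]]]'
python3 - <<'E'
from h import *
import cv2
cv2.imwrite("pics/top2.png",cv2.resize(camera("top")[160:320,220:420,::-1],(800,640))[:600])
print(tool([.3985,.1143,.0386]))
E
```

```text
time_s: 7.25
position: [0.3989, 0.1144, 0.1145]
ee_rot: [0.993, -0.119, 0.0, -0.0]
ft_force: [0.8, 0.1, -1.1]
gripper_width: 0.0449
grasp_force: 25.0
[-0.03799574  0.01606977  7.59263317]
```

View pics/top2.png

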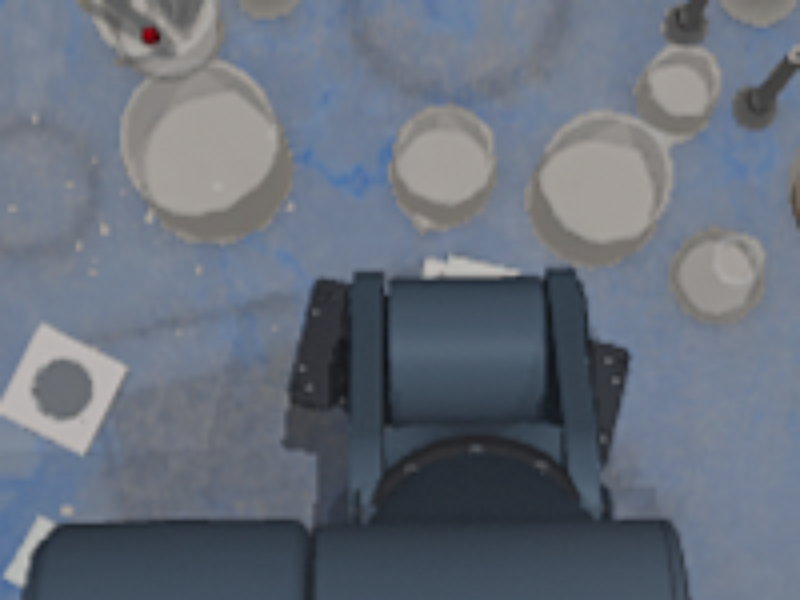

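The arm hides the carton, but its far end shows at about (470,267) in the crop, on the expected line and clear of the beakers. I'll lower it.

```bash
python3 -m creep '[[[0,0,2,0,0,0],[0,0,4,0,0,0],[0,0,5.5,0,0,0],[0,0,6,0,0,0],[0,0,6.4,0,0,0],[0,0,6.7,0,0,0],[0,0,6.9,0,0,0],[0,0,7.1,0,0,0],[0,0,7.1,0,0,0],[0,0,7.1,0,0,0]]]'
python3 - <<'E'
from h import *
import cv2
cv2.imwrite("pics/side3.png",cv2.resize(camera("side")[200:320,260:420,::-1],(800,600),interpolation=cv2.INTER_CUBIC))
E
```

```text
time_s: 8.3
position: [0.399, 0.1144, 0.0438]
ee_rot: [0.993, -0.12, 0.0, -0.0]
ft_force: [-0.0, 1.1, -0.7]
gripper_width: 0.0446
grasp_force: 25.0
```

View pics/side3.png

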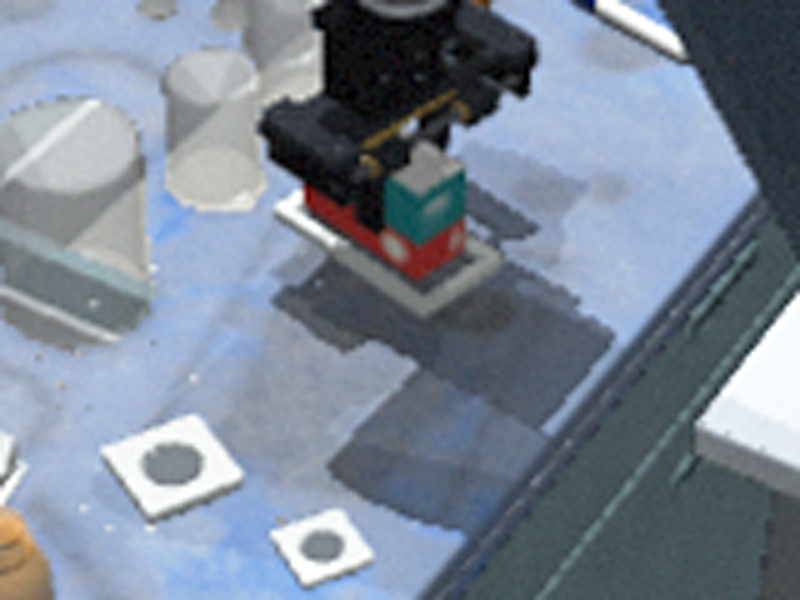

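The carton sits just above the recess, inside its rim: carton corner at (418,280), plate corner at (428,315). I'll lower it to the floor and let go.

```bash
python3 -m creep '[[[0,0,0.2,0,0,0],[0,0,0.35,0,0,0],[0,0,0.45,0,0,0],[0,0,0.5,0,0,0],[0,0,0.5,0,0,0],[0,0,0.5,0,0,0]]]'; python3 -m creep '[[[0,0,0,0,0,0],[0,0,0,0,0,0],[0,0,0,0,0,0],[0,0,0,0,0,0],[0,0,0,0,0,0],[0,0,0,0,0,0],[0,0,0,0,0,0],[0,0,0,0,0,0]]]' 1; python3 -m creep '[[[0,0,-1,0,0,0],[0,0,-3,0,0,0],[0,0,-6,0,0,0],[0,0,-10,0,0,0],[0,0,-14,0,0,0],[0,0,-17,0,0,0],[0,0,-17,0,0,0]]]'
python3 - <<'E'
from h import *
import cv2
cv2.imwrite("pics/side4.png",cv2.resize(camera("side")[200:320,260:420,::-1],(800,600),interpolation=cv2.INTER_CUBIC))
E
```

```text
time_s: 8.95
position: [0.3988, 0.1144, 0.0386]
ee_rot: [0.993, -0.12, -0.0, 0.0]
ft_force: [-0.5, 0.5, 1.3]
gripper_width: 0.045
grasp_force: 25.0
time_s: 9.75
position: [0.3989, 0.1144, 0.0386]
ee_rot: [0.993, -0.12, 0.0, -0.0]
ft_force: [0.4, 0.3, -0.3]
gripper_width: 0.0866
grasp_force: 0.0
time_s: 10.45
position: [0.4014, 0.1145, 0.2128]
ee_rot: [0.993, -0.12, 0.005, -0.001]
ft_force: [0.2, 0.3, -0.9]
gripper_width: 0.0869
grasp_force: 0.0
```

View pics/side4.png

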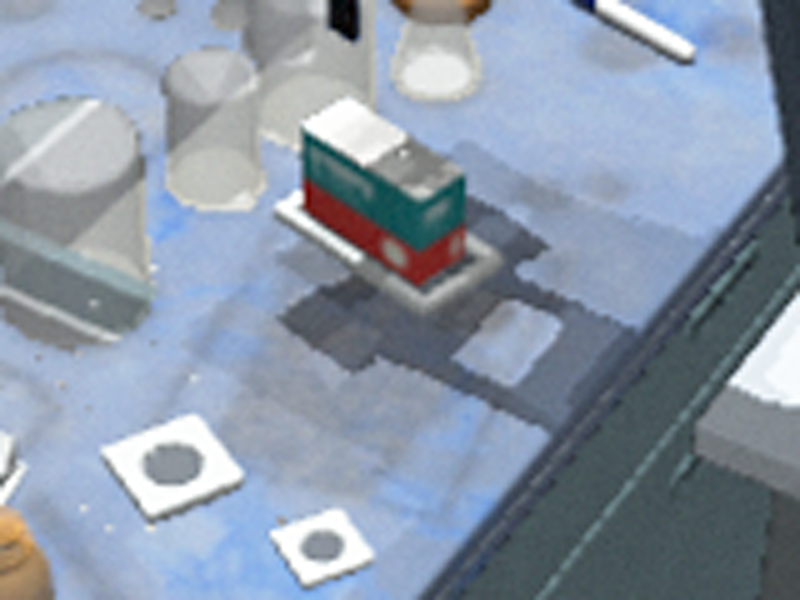

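The carton stands in the recess, upright and inside the rim. Next is the stopper.

```bash
python3 -m creep '[[[1,5,0,0,0,-0.1],[2,10,0,0,0,-0.24],[3,15,0,0,0,-0.24],[3.3,19.2,0,0,0,-0.24],[4,24,0,0,0,-0.24],[4.8,28.5,0,0,0,-0.24],[5.6,33,0,0,0,-0.24],[6.4,38,0,0,0,-0.24],[7,42,0,0,0,-0.24],[7,43.4,0,0,0,-0.24],[7,43.4,0,0,0,-0.24],[7,43.4,0,0,0,-0.24],[7,43.4,0,0,0,-0.24]]]'
python3 - <<'E'
from h import *
import cv2
im=camera("side");cv2.imwrite("pics/side5.png",cv2.resize(im[160:280,340:500,::-1],(800,600),interpolation=cv2.INTER_CUBIC))
print(tool([.364,-.324,.018]),[proj("side",p) for p in([.3639,-.3238,.03],[.3965,-.1985,.008])])
E
```

```text
time_s: 11.8
position: [0.3632, -0.3213, 0.208]
ee_rot: [1.0, 0.001, -0.001, -0.001]
ft_force: [0.9, 0.5, -0.2]
gripper_width: 0.0871
grasp_force: 0.0
[ 0.07169197  0.28697324 19.02246658] [array([406.9149785 , 184.20994194]), array([383.64933119, 202.29505845])]
```

View pics/side5.png

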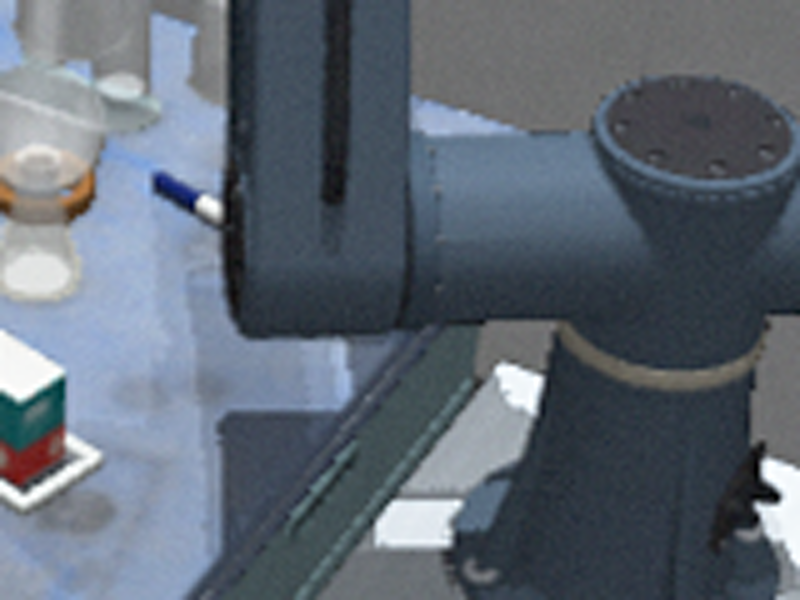

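The upper arm hides the stopper here. In the earlier side view it stood at pixel (407,186), against (407,184) predicted for its top, and the pen also matched within 1 px. I'll descend and grip.

```bash
python3 -m creep '[[[0,0,4,0,0,0],[0,0,8,0,0,0],[0,0,12,0,0,0],[0,0,15,0,0,0],[0,0,17,0,0,0],[0,0,18.2,0,0,0],[0,0,19,0,0,0],[0,0,19,0,0,0],[0,0,19,0,0,0]]]'; python3 -m creep '[[[0,0,0,0,0,0],[0,0,0,0,0,0],[0,0,0,0,0,0],[0,0,0,0,0,0],[0,0,0,0,0,0],[0,0,0,0,0,0],[0,0,0,0,0,0],[0,0,0,0,0,0],[0,0,0,0,0,0],[0,0,0,0,0,0]]]' 0 15
```

```text
time_s: 12.75
position: [0.364, -0.324, 0.0193]
ee_rot: [1.0, 0.0, 0.0, 0.001]
ft_force: [0.1, 0.5, 0.3]
gripper_width: 0.0867
grasp_force: 0.0
time_s: 13.75
position: [0.3636, -0.3239, 0.0185]
ee_rot: [1.0, -0.0, 0.0, 0.0]
ft_force: [-0.1, -0.9, -0.1]
gripper_width: 0.0327
grasp_force: 15.0
```

```bash
python3 -m creep '[[[0,0,-2,0,0,0],[0,0,-6,0,0,0],[0,0,-10,0,0,0],[0,0,-14,0,0,0],[0,0,-17,0,0,0],[1,-4,-17,0,0,0],[1.5,-9,-17,0,0,0],[2,-14,-17,0,0,0],[2,-19,-17,0,0,0],[2,-24,-17,0,0,0],[2,-29,-17,0,0,0],[2,-34,-17,0,0,0],[2,-39,-17,0,0,0],[2,-44,-17,0,0,0],[2,-49,-17,0,0,0],[2,-54,-17,0,0,0],[2,-58,-17,0,0,0],[2,-58,-17,0,0,0],[2,-58,-17,0,0,0]]]'
python3 - <<'E'
from h import *
import cv2
im=camera("side");cv2.imwrite("pics/side6.png",cv2.resize(im[190:310,220:380,::-1],(800,600),interpolation=cv2.INTER_CUBIC))
print(tool([.407,.375,.06]),get_obs()["qpos"])
E
```

```text
time_s: 15.65
position: [0.3829, 0.2567, 0.1883]
ee_rot: [1.0, 0.001, -0.0, 0.0]
ft_force: [-0.8, -0.4, -0.2]
gripper_width: 0.0326
grasp_force: 15.0
[  2.43027238 -11.93650383  12.81165543] [ 3.45600176e-01  3.75067750e-01  1.87826805e+00 -4.95535801e-04
  8.89780059e-01  1.91606622e+00]
```

View pics/side6.png

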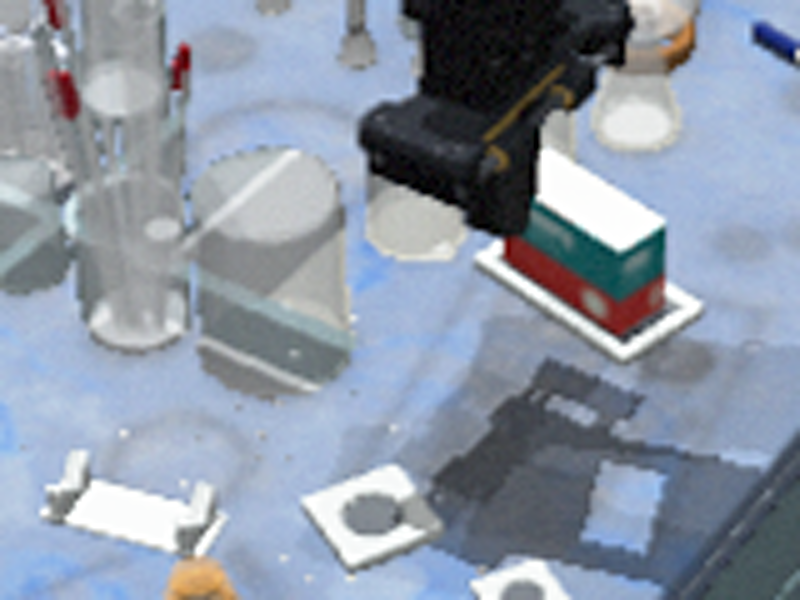

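The carton is clearly seated. The near finger hides the stopper, but the grip is holding at 15 N and 32.6 mm. I'll go above the holder.

```bash
python3 -m creep '[[[1,-4,0,0,0,0],[2,-8,0,0,0,0],[2.4,-11.9,0,0,0,0],[2.4,-11.9,4,0,0,0],[2.4,-11.9,8,0,0,0],[2.4,-11.9,11,0,0,0],[2.4,-11.9,12.8,0,0,0],[2.4,-11.9,12.8,0,0,0],[2.4,-11.9,12.8,0,0,0]]]'
python3 - <<'E'
from h import *
import cv2
im=camera("side");cv2.imwrite("pics/side7.png",cv2.resize(im[230:350,200:360,::-1],(800,600),interpolation=cv2.INTER_CUBIC))
print(tool([.407,.375,.023]))
E
```

```text
time_s: 16.6
position: [0.4084, 0.3738, 0.0607]
ee_rot: [1.0, -0.001, -0.0, 0.0]
ft_force: [-0.7, 0.2, 0.6]
gripper_width: 0.0323
grasp_force: 15.0
[-0.1883109  -0.05514575  3.84196071]
```

View pics/side7.png

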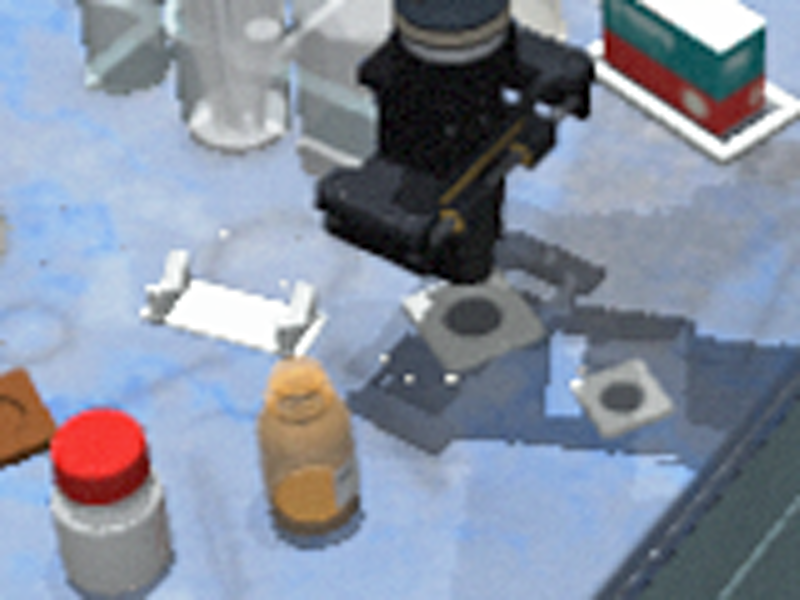

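The gripper is right over the recess, centred at (472,317), and the black stopper merges with the fingers. I'll lower it slowly while watching the force.

```bash
python3 -m creep '[[[-0.1,0,1.5,0,0,0],[-0.1,0,2.5,0,0,0],[-0.1,0,2.9,0,0,0],[-0.1,0,3.2,0,0,0],[-0.1,0,3.4,0,0,0],[-0.1,0,3.6,0,0,0],[-0.1,0,3.75,0,0,0],[-0.1,0,3.75,0,0,0],[-0.1,0,3.75,0,0,0]]]'
python3 -c "
from h import *;print(tool([.407,.375,.022]))"
```

```text
time_s: 17.55
position: [0.4068, 0.3752, 0.0231]
ee_rot: [1.0, -0.0, 0.0, -0.0]
ft_force: [-0.2, -0.5, -0.0]
gripper_width: 0.033
grasp_force: 15.0
[0.02182246 0.02439284 0.11122231]
```

```bash
python3 -m creep '[[[0,0,0.05,0,0,0],[0,0,0.1,0,0,0],[0,0,0.1,0,0,0],[0,0,0.1,0,0,0]]]'; python3 -m creep '[[[0,0,0,0,0,0],[0,0,0,0,0,0],[0,0,0,0,0,0],[0,0,0,0,0,0],[0,0,0,0,0,0],[0,0,0,0,0,0],[0,0,0,0,0,0],[0,0,0,0,0,0]]]' 1; python3 -m creep '[[[0,0,-1,0,0,0],[0,0,-3,0,0,0],[0,0,-6,0,0,0],[0,0,-10,0,0,0],[0,0,-14,0,0,0],[0,0,-18,0,0,0],[0,0,-18,0,0,0],[0,0,-18,0,0,0]]]'
python3 - <<'E'
from h import *
import cv2
im=camera("side");cv2.imwrite("pics/side8.png",cv2.resize(im[230:350,200:360,::-1],(800,600),interpolation=cv2.INTER_CUBIC))
E
```

```text
time_s: 17.95
position: [0.4069, 0.3752, 0.0224]
ee_rot: [1.0, -0.0, 0.0, -0.0]
ft_force: [-0.7, -1.9, 4.7]
gripper_width: 0.0327
grasp_force: 15.0
time_s: 18.75
position: [0.4067, 0.3752, 0.022]
ee_rot: [1.0, -0.0, 0.0, -0.0]
ft_force: [-0.1, 0.2, -0.5]
gripper_width: 0.0847
grasp_force: 0.0
time_s: 19.55
position: [0.407, 0.3754, 0.2038]
ee_rot: [1.0, -0.0, 0.001, -0.001]
ft_force: [-0.2, 0.4, -0.8]
gripper_width: 0.0873
grasp_force: 0.0
```

View pics/side8.png

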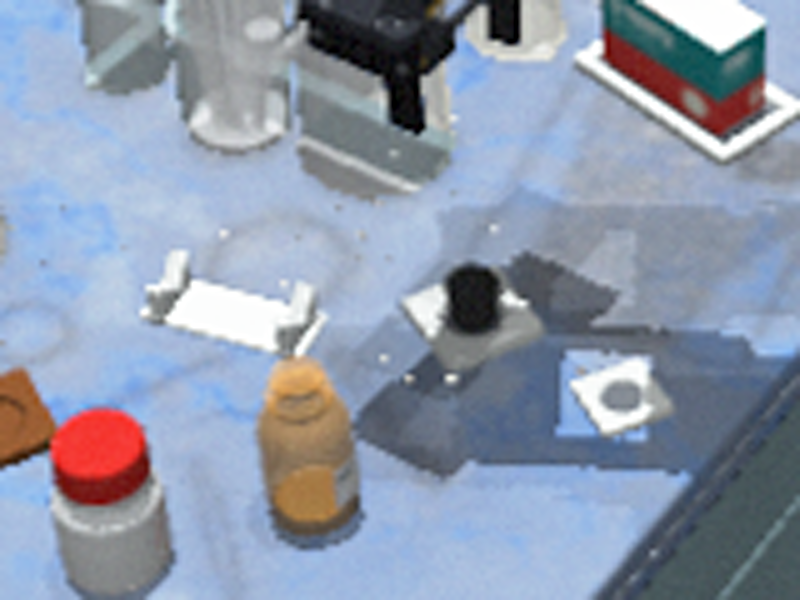

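The stopper stands upright in the recess and the bystanders are untouched. Last is the pen.

```bash
python3 -m creep '[[[-0.5,4.5,0,0,0,0],[-1,9,0,0,0,0],[-1.5,13.5,0,0,0,0],[-2.2,18,0,0,0,0],[-2.2,22.5,0,0,0,0],[-2.2,27.5,0,0,0,0],[-2.2,32.5,0,0,0,0],[-2.2,37.5,0,0,0,0],[-2.2,42.5,0,0,0,0],[-2.2,47.5,0,0,0,0.1],[-1.6,52.5,0,0,0,0.234],[-1,57.4,0,0,0,0.234],[-1,57.4,0,0,0,0.234],[-1,57.4,0,0,0,0.234],[-1,57.4,0,0,0,0.234]]]'
python3 -c "
from h import *;print(tool([.3965,-.1985,.0095]))"
```

```text
time_s: 21.1
position: [0.3952, -0.1969, 0.2008]
ee_rot: [0.993, -0.117, -0.002, -0.001]
ft_force: [0.0, -0.1, -0.6]
gripper_width: 0.0868
grasp_force: 0.0
[ 0.2421034   0.16897314 19.13190848]
```

```bash
python3 -m creep '[[[0.1,0.1,4,0,0,0],[0.1,0.1,8,0,0,0],[0.1,0.1,12,0,0,0],[0.1,0.1,15,0,0,0],[0.1,0.1,17,0,0,0],[0.1,0.1,18.2,0,0,0],[0.1,0.1,18.8,0,0,0],[0.1,0.1,18.8,0,0,0],[0.1,0.1,18.8,0,0,0]]]'
python3 -c "
from h import *;print(tool([.3965,-.1985,.0095]))"
```

```text
time_s: 22.0
position: [0.3975, -0.1994, 0.0145]
ee_rot: [0.993, -0.116, 0.0, 0.0]
ft_force: [0.6, 0.2, 0.4]
gripper_width: 0.0869
grasp_force: 0.0
[-0.1173262  -0.05970977  0.49998064]
```

```bash
python3 -m creep '[[[-0.1,-0.05,0.2,0,0,0],[-0.1,-0.05,0.4,0,0,0],[-0.1,-0.05,0.45,0,0,0],[-0.1,-0.05,0.45,0,0,0]]]'; python3 -m creep '[[[0,0,0,0,0,0],[0,0,0,0,0,0],[0,0,0,0,0,0],[0,0,0,0,0,0],[0,0,0,0,0,0],[0,0,0,0,0,0],[0,0,0,0,0,0],[0,0,0,0,0,0],[0,0,0,0,0,0],[0,0,0,0,0,0],[0,0,0,0,0,0],[0,0,0,0,0,0]]]' 0 15;  python3 -m creep '[[[0,0,-2,0,0,0],[0,0,-5,0,0,0],[0,0,-9,0,0,0],[0,0,-13,0,0,0],[0,0,-17,0,0,0],[0,0,-20,0,0,0],[0,0,-20,0,0,0]]]'
```

```text
time_s: 22.4
position: [0.3965, -0.1994, 0.0097]
ee_rot: [0.993, -0.117, 0.0, 0.0]
ft_force: [0.7, 1.4, -0.2]
gripper_width: 0.0868
grasp_force: 0.0
time_s: 23.6
position: [0.3965, -0.1993, 0.0095]
ee_rot: [0.993, -0.117, 0.0, 0.0]
ft_force: [0.4, -0.0, -0.3]
gripper_width: 0.0147
grasp_force: 15.0
time_s: 24.3
position: [0.3986, -0.2009, 0.2134]
ee_rot: [0.993, -0.117, 0.004, 0.003]
ft_force: [-0.4, 0.2, -0.7]
gripper_width: 0.0144
grasp_force: 15.0
```

```bash
python3 -m creep '[[[-2,-4.6,0,0,0,0],[-3.9,-9.3,0,0,0,0],[-5,-14,0,0,0,0],[-6.2,-19,0,0,0,0],[-7.4,-24,0,0,0,0],[-8.6,-28.7,0,0,0,0],[-9.4,-33.2,0,0,0,0],[-10.2,-37.6,0,0,0,0],[-11,-42,0,0,0,0],[-11.7,-46.5,0,0,0,0],[-10.8,-51,0,0,0,-0.1],[-10,-55,0,0,0,-0.2],[-9,-59.5,0,0,0,-0.3],[-6,-62,0,0,0,-0.408],[-3,-65,0,0,0,-0.408],[-1.7,-66.5,0,0,0,-0.408],[-1.7,-66.5,0,0,0,-0.408],[-1.7,-66.5,0,0,0,-0.408],[-1.7,-66.5,0,0,0,-0.408],[-1.7,-66.5,0,0,0,-0.408]]]'
python3 - <<'E'
from h import *
import cv2
im=camera("top")[180:260,170:276,::-1];a=cv2.resize(im,(400,302),interpolation=cv2.INTER_CUBIC)
s=camera("side");b=cv2.resize(s[220:320,200:300,::-1],(398,398),interpolation=cv2.INTER_CUBIC)
o=np.zeros((400,800,3),np.uint8);o[:302,:400]=a;o[:398,402:]=b;cv2.imwrite("pics/both9.png",o)
print(tool([.534,.4517,.06]),get_obs()["ee_rot"])
E
```

```text
time_s: 26.3
position: [0.5331, 0.4508, 0.2093]
ee_rot: [0.996, 0.087, -0.001, 0.0]
ft_force: [0.7, -0.8, -0.5]
gripper_width: 0.0147
grasp_force: 15.0
[ 0.05622799 -0.05520526 14.98971666] [ 9.96222290e-01  8.68396532e-02 -1.35561815e-04  7.58687992e-05]
```

View pics/both9.png

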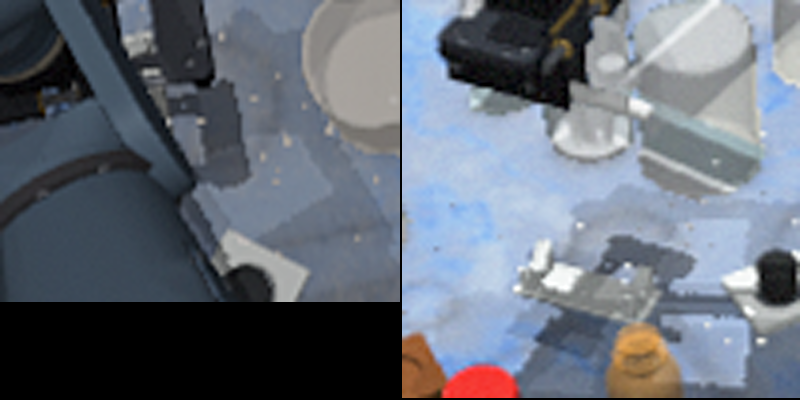

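The pen is held level and parallel to the rest, rear end at (650,105) and rest at (525–640, 290–318). Its visible ends were a V-block on one side and the base on the other, so I'll move the rest's centre 3 mm along +x. Now I'll descend.

```bash
python3 -m creep '[[[0.35,0,4,0,0,0],[0.35,0,8,0,0,0],[0.35,0,12,0,0,0],[0.35,0,14,0,0,0],[0.35,0,15.5,0,0,0],[0.35,0,16.5,0,0,0],[0.35,0,17.2,0,0,0],[0.35,0,17.2,0,0,0],[0.35,0,17.2,0,0,0]]]'
python3 -c "
from h import *;print(tool([.537,.4522,.0265]))"
```

```text
time_s: 27.3
position: [0.5385, 0.4526, 0.0387]
ee_rot: [0.996, 0.087, 0.001, -0.0]
ft_force: [0.2, 0.2, -0.0]
gripper_width: 0.0143
grasp_force: 15.0
[-0.15144565  0.01082829  1.21588758]
```

```bash
python3 -m creep '[[[-0.1,0,0.4,0,0,0],[-0.1,0,0.7,0,0,0],[-0.1,0,0.95,0,0,0],[-0.1,0,1.1,0,0,0],[-0.1,0,1.2,0,0,0],[-0.1,0,1.2,0,0,0],[-0.1,0,1.2,0,0,0]]]'
```

```text
time_s: 28.0
position: [0.5368, 0.4527, 0.0266]
ee_rot: [0.996, 0.087, 0.0, -0.001]
ft_force: [-1.5, 0.1, 5.5]
gripper_width: 0.0147
grasp_force: 15.0
```

A light 5.5 N contact: the pen has met the Vs. I'll release it and let it settle.

```bash
python3 -m creep '[[[0,0,0,0,0,0],[0,0,0,0,0,0],[0,0,0,0,0,0],[0,0,0,0,0,0],[0,0,0,0,0,0],[0,0,0,0,0,0],[0,0,0,0,0,0],[0,0,0,0,0,0]]]' 1; python3 -m creep '[[[0,0,-1,0,0,0],[0,0,-3,0,0,0],[0,0,-6,0,0,0],[0,0,-10,0,0,0],[0,0,-14,0,0,0],[0,0,-18,0,0,0],[-4,1,-18,0,0,0],[-8,3,-18,0,0,0],[-12,6,-18,0,0,0],[-14,10,-18,0,0,0],[-14,14,-18,0,0,0],[-14,18,-18,0,0,0],[-14,22,-18,0,0,0],[-14,26,-18,0,0,0],[-14,30,-18,0,0,0],[-14,34,-18,0,0,0],[-14,38,-18,0,0,0],[-14,42,-18,0,0,0],[-14,46,-18,0,0,0],[-14,46,-18,0,0,0]]]'
python3 - <<'E'
from h import *
import cv2
t=camera("top");s=camera("side")
cv2.imwrite("pics/t10.png",t[:,:,::-1]);cv2.imwrite("pics/s10.png",s[:,:,::-1])
a=cv2.resize(t[170:310,180:320,::-1],(400,400),interpolation=cv2.INTER_CUBIC)
b=cv2.resize(s[220:320,205:305,::-1],(400,400),interpolation=cv2.INTER_CUBIC)
cv2.imwrite("pics/both10.png",np.hstack([a,b]))
E
```

```text
time_s: 28.8
position: [0.5368, 0.4519, 0.0255]
ee_rot: [0.996, 0.087, 0.0, 0.0]
ft_force: [-0.5, 0.7, 0.4]
gripper_width: 0.0705
grasp_force: 0.0
time_s: 30.8
position: [0.4808, -0.03, 0.2067]
ee_rot: [0.996, 0.084, 0.002, 0.002]
ft_force: [-0.1, 0.7, 0.2]
gripper_width: 0.0871
grasp_force: 0.0
```

View pics/both10.png

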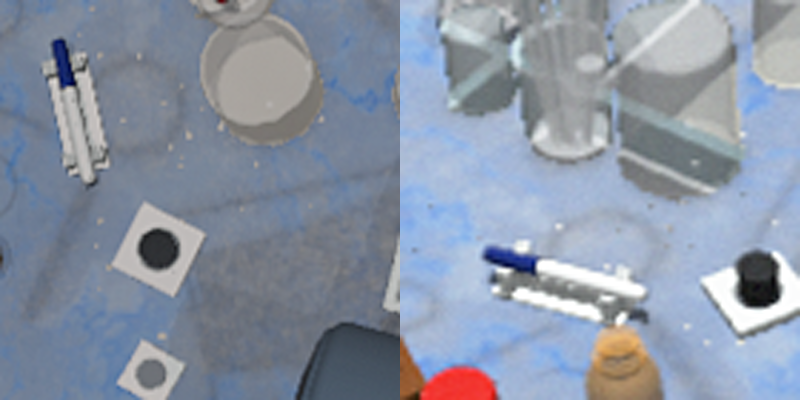

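```bash
python3 - <<'E'
from h import *
T=lambda x,y,z:ray("top",180+x/2.857,170+y/2.857,z)
p,q=T(60,40,.023),T(90,183,.023);d=p-q
print("pen",(p+q)/2,np.linalg.norm(d),np.degrees(np.arctan2(d[1],d[0])))
for z in(.018,.023,.03,.036): print(z,proj("side",[*T(60,40,z)[:2],z]),proj("side",[*T(90,183,z)[:2],z]))
print("seen side: cap 226.5,283.3 rear 266.5,293.3")
print("stopper",T(159,249,.034))
# stopper, carton check by code
import cv2
t=cv2.imread("pics/t10.png");s=cv2.imread("pics/s10.png")
g=cv2.inRange(t[240:275,220:252],(0,0,0),(60,60,60));m=cv2.moments(g,True);print("stopper code",ray("top",220+m["m10"]/m["m00"],240+m["m01"]/m["m00"],.034),m["m00"],"area exp",np.pi*(17.5/2.6)**2)
o=get_obs();print(o["ft_force"],o["time_s"],o["joint_velocities"].round(3))
E
```

```text
pen [0.5354449  0.45080013 0.023     ] 0.13797059356823152 12.098678431702133
0.018 [226.23517591 283.10566846] [265.82065472 293.87141146]
0.023 [226.48140303 281.87569068] [266.01016375 292.59699831]
0.03 [226.82743855 280.14714018] [266.27646838 290.80614889]
0.036 [227.12527091 278.65937885] [266.50565582 289.26490578]
seen side: cap 226.5,283.3 rear 266.5,293.3
stopper [0.40525592 0.37036308 0.034     ]
stopper code [0.4068032  0.37208523 0.034     ] 129.0 area exp 142.32437132572105
[-0.31402417 -0.43231829  0.51500745] 30.9 [ 0.042 -0.002  0.025  0.004  0.003  0.001]
```

The pen lies home at both ends, 18–23 mm up, 12° against the rest's 10°. Its middle is within 3 mm and the stopper within about 4 mm. I'll draw the arm back clear of the glassware and hand in.

```bash
python3 -m creep '[[[0,0,-3,0,0,0],[0,0,-6,0,0,0],[-3,0,-8,0,0,0],[-6,0,-8,0,0,0],[-6,0,-8,0,0,0],[-6,0,-8,0,0,0],[-6,0,-8,0,0,0],[-6,0,-8,0,0,0]]]'
python3 -c "
from rig import *
import cv2
cv2.imwrite('pics/f.png',camera('side')[200:350,160:360,::-1].repeat(4,0).repeat(4,1))"
```

```text
time_s: 31.7
position: [0.4201, -0.0354, 0.2854]
ee_rot: [0.996, 0.087, 0.0, -0.0]
ft_force: [-0.9, 0.5, 0.1]
gripper_width: 0.0869
grasp_force: 0.0
```

View pics/f.png

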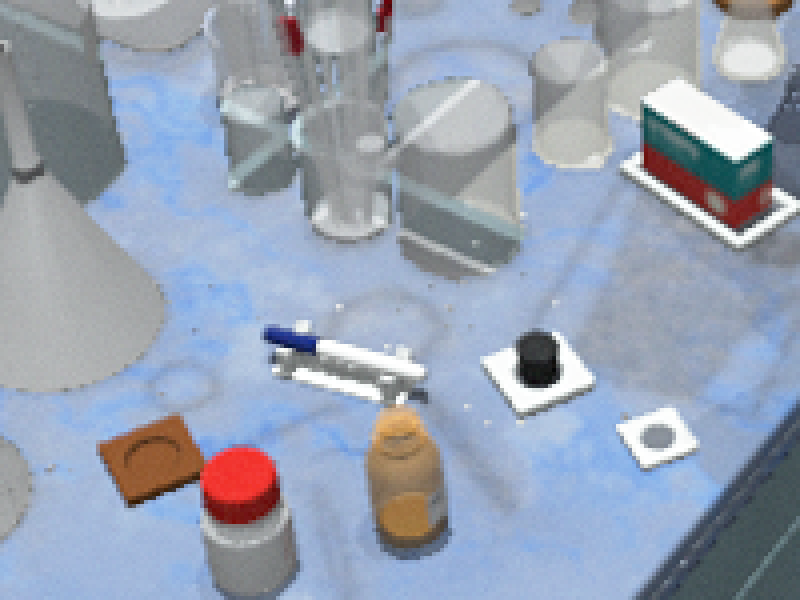

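The pen is in both Vs (265–425, 330–375), the stopper upright in its recess (538,358), and the carton in its recess (705,150). The amber bottle and jar are unmoved.

```bash
python3 -c "
from rig import *
print(hand_in())"
```

```text
the job is handed in; nothing more can be done
None
```

The stopper, carton and marker pen are each in their white holders and let go, the amber bottle and jar look unmoved, and the job was handed in at about 32 s of the 112 s allowed (no verdict returned); on the empty-handed retreat a mis-signed move took the gripper over the glassware area (x = 0.48 m, 0.2 m up), with no contact force in the readings before or after it.

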